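# Load the specimen carrier and hold the tweezer electrodes at the marked gap

### The job

Set up the specimen for an electrode gap check: lift the carrier plate with the blue grip out of the white storage rack, slide it edgewise down into the slot of the black holder block until it sits on the bottom, and let go. Then pick up the green-handled tweezer electrodes by their grips, bring the two discs to either side of the plate's window, centred on it and not touching the plate, and squeeze until the gap between the discs is at the red 12 mm mark. Hold that gap steady there for three seconds and finish still holding it in the air; leave the other things where they stand.

Things in the scene. Friction and masses are not known exactly. Their poses are not given: they have to be found in the camera images.
- carrier: loose grey plate with a blue grip, 30 g, upright in a rack groove. Origin: centre of its lower edge; x along its width, y through its thickness, z up. Plate 40 mm (x) by 3 mm (y), z = 0 to 62 mm; above it the grip, 28 mm (x) by 12 mm (y), z = 62 to 80 mm, pinched across y from above. The same either way round. The groove beside it is empty, the spare is two grooves (60 mm) away
- window (a point): centre of the clear square window (20 mm) in the carrier plate, 42 mm above its lower edge; axes as the carrier's
- spare_carrier: the same plate with a yellow grip, in another groove of the rack; leave it. The two may have changed places
- rack: fixed white storage rack, 60 mm (x) by 124 mm (y), 24 mm high, four grooves along x, 30 mm apart and 18 mm deep; origin: centre of its underside
- holder: fixed black slotted block (62 mm along x, 36 mm along y, top 32 mm above the worktop) on an aluminium foot (84 x 60 x 5 mm); origin: centre of its underside, on the worktop
- holder_slot (a point): middle of the slot's floor, 10 mm above the worktop, 22 mm below the block's top. The slot runs along the holder's x, 41.5 mm long, 4.5 mm wide, for the 40 x 3 mm plate edge, with a 3 mm chamfer at its mouth. Seated, the carrier's origin is here and its x along the holder's x, either way round
- tweezers: loose sprung tweezers, 50 g, green grips and brass disc tips, lying on edge. Origin: underside of the rear hinge, on the middle line; x along the tool to the tips, y the closing direction (left arm at +y), z up. It spans x = -25 to 136 mm, is 12 mm high, 40 mm wide at the tips at rest. The arms move alike, so the middle line stays put. A white cross scale lies on top at x = 88 to 101 mm
- tweezers_grip (a point): middle between the flat green grips (x = 47 to 91 mm), x = 70 mm, 6 mm above the underside; axes as the tweezers'. Pinch here across y: 26 mm wide at rest (28 mm at the front end). They balance here. A pinch of 3 N begins to close them, 7 N holds the marked gap, 9.5 N shuts them. At the marked 12 mm gap the grips' outer faces are parallel and 16 mm apart along their whole length
- tweezers_mid (a point): middle point between the two discs, x = 130 mm, 6 mm above the underside: 60 mm ahead of the grip point; axes as the tweezers'
- disc_left (a point): centre of the inner face of the left brass disc (12 mm diameter)
- disc_right (a point): centre of the inner face of the right disc; its distance from disc_left is the tip gap: 30 mm at rest. The red pointer on this arm meets the scale's red mark at 12 mm
- tip_left (a joint): closing angle of the left arm (rad), the right arm's is the same: 0 at rest (tip gap 30 mm), 0.07 at the marked 12 mm gap, 0.115 shut; 1 mm of tip gap is 0.0038 rad, 1 mm of finger opening at the grips is about 0.007 rad
- beaker: loose small glass beaker, 44 mm wide, 42 mm high, beside the vials; leave it
- vial_green: loose vial with green contents, 17 mm wide, 34 mm high; leave it
- vial_gold: loose vial with a dark green cap, 15 mm wide, 30 mm high; leave it
- jar_blue: loose jar with blue contents, 32 mm wide, 28 mm high; leave it
Not all that is in view belongs to the job. Of the things that look like the tweezers, the larger one is meant.

How it is judged:
On the way, in this order (a step that is already met when the one before it is completed fails the run):
1. the blue-gripped carrier stands fully down in the holder's slot and is let go (z of carrier in the frame of holder_slot below 0.0025 m and horizontal distance between carrier and holder_slot below 0.004 m and angle between the x axis of carrier and the x axis of holder, either way round below 0.1 rad and angle between carrier's own z axis and vertical below 0.1 rad and contact force between the fingers and carrier below 0.1 N), for 0.3 s.
2. the discs stand either side of the window, clear of the plate, and the gap is held between 10 and 14 mm for 3 s (distance between disc_left and disc_right between 0.01 and 0.014 m and x of tweezers_mid in the frame of window between -0.008 and 0.008 m and z of tweezers_mid in the frame of window between -0.008 and 0.008 m and y of tweezers_mid in the frame of window between -0.0045 and 0.0045 m and angle between the x axis of tweezers and the x axis of carrier, either way round below 0.25 rad and contact force between the fingers and tweezers above 1 N and contact force between tweezers and carrier below 0.1 N and contact force between tweezers and holder below 0.1 N), for 3 s.
At the end, for the whole second after the job is handed in: Blue carrier on the bottom of the slot (2.5 mm), upright, let go; the fingers hold the tweezers (over 1 N) with disc gap 10 to 14 mm, mid-gap within 8 mm of the window centre along the plate and in height, 4.5 mm across, in line within 0.25 rad, touching neither carrier nor holder (all of step 1 and all of step 2); the arm keeps its last pose, push and grip.
It fails at once if the tweezers press on the carrier plate (over 1 N) (contact force between tweezers and carrier above 1 N).
It fails at once if the spare carrier is disturbed (over 10 mm) (distance of spare_carrier from where it was at the start of the episode above 0.01 m).
It fails at once if a bystander is moved (over 20 mm) (distance of any of beaker, vial_green, vial_gold, jar_blue from where it was at the start of the episode above 0.02 m).
It also fails if it takes over 72 s, if anything falls off the work surface, if the arm or the gripper's body presses on something with over 40 N, if the wrist force passes 120 N, or if a joint passes its speed limit or range.

### The arm

A 6-joint arm with a two-finger parallel gripper is mounted at the origin on a cart in front of the work surface, level with it; the furniture and walls round the work are solid. World frame = base frame: x ahead of the robot, y to its left, z up, the work surface at z = 0. Lengths are in m, angles in rad, forces in N, time in s.
With the tool pointing down it reaches from about 0.375 to 0.975 m from the base axis. Payload 3.8 kg.
Tool frame: the origin (TCP) lies on the centre line of the jaws, within the pads' length; the fingertips stand 17 mm ahead of it and the grasp point (between the pads) lies 2 mm behind it (bot.tip_extent is the distance from the TCP to the fingertips, in m); z points along the fingers, y is the line along which they close (so a half turn about z gives the same grasp; the last joint's range is limited). The gripper opens to 85 mm and grips with 20 to 120 N. Pads are 22 mm wide; open, the fingers measure 114 mm over their backs; the gripper's body (76 mm by 85 mm) begins 54 mm behind the grasp point. The pads swing forward as they close: fully open they stand 13 mm farther back than shut.
Start: joints at [1.256, 0.264, 1.604, -0, 1.274, -0.037], TCP at [0.185, 0.649, 0.248] pointing down, gripper open.
Joint ranges: [-2.63, 2.63], [-0.94, 2.18], [0.31, 2.57], [-1.31, 4.45], [0, 2.66], [-2.55, 2.55]. Speed limits (rad/s): [2.57, 2.57, 3.14, 3.14, 3.14, 3.14].

### API

Orientations are given as a rotation vector (axis times angle).
In Python, from workcell import readout, read_camera, finish_job, bot gives the robot as it stands.
- The arm moves only by the tool jog_arm, never from a script. Its argument "deltas" is one flat list of numbers, 7 for each row, row after row: the shift along the tool's x, y, z in m, then the turn, a rotation vector about the tool's x, y, z in degrees, then the gripper command: -1 is shut, 1 is fully open, values between are in proportion. A call has 1 to 8 rows; each row is the pose to reach, as a shift and turn from the pose commanded when the call began, along the tool's axes at that moment; what a row does not reach only later rows make up. A row lasts 1/10 s, in which the tool goes at most 50 mm and 8.59 degrees, less where a joint would pass 70% of its speed; a pose out of reach is approached as far as the arm can. A call with a gripper value outside its range is refused whole. The fingers move at their own pace and stop on an object; "squeeze" is the grip in N (left out, the last holds). Time passes only in rows, so rows that repeat a pose let the fingers close. It gives the time, the measured TCP pose, the force, the opening and the grip force at its end, in the units of the state.
- readout.read_state(): the state, without advancing time (a new reading comes with each control period).
- read_camera(name): name is "scene" or "top"; returns a dict with "color" (400x640x3 uint8, blue, green, red), "fx", "fy", "cx", "cy" (pixels), "dist" ([k1, k2, p1, p2, k3] as OpenCV has them; the pictures are not rectified), "origin" and "attitude" of the camera in the world. Camera axes: x right, y down, z forward; pixel columns grow to the right and rows downward; lengths in m; the calibration is good to about 2 mm. A picture is of the moment at which its call begins. There is no depth.
- finish_job(): hands the job in; it is judged then, once.
The state is a dict: "time": time; "q": joint angles; "joint_vel": joint speeds; "joint_torque": joint torques, N m; "tool_pos": TCP position; "tcp_rot": TCP orientation; "wrist_force": force on the tool from outside, world axes, zero at the start; "torque": the same for the moment, N m; "width": opening from 0.0 (shut) to 1.0 (fully open); "grip_force": force on a finger pad.
Only numpy, scipy, OpenCV 4.12 (cv2) and the standard library are available. Lean on these libraries where they do the work, as an engineer would, in place of code of your own. Each camera call takes 0.05 s, during which the arm holds its last target. There are 200 camera calls.

## Working session

There is one attempt and no reset: what is moved stays moved. The work goes in short steps, Python scripts to look and compute and a tool call to move; the robot and the scene stay as the last step left them, time stands still between calls to the robot, and variables do not carry over. Pictures are saved under pics/ and viewed, at most 10 in all, crops included, and the job is handed in when it is done.

Besides the shell and the picture viewer there is one more tool, called in YAML: its name, and indented under it one key for each argument. jog_arm: Moves the arm, as the interface text tells. Its arguments: {"type":"object","properties":{"deltas":{"type":"array"},"squeeze":{"type":"number"}},"required":["deltas"]}

```bash
mkdir -p pics; ls
cat > h.py <<'E'
import numpy as np, cv2
from scipy.spatial.transform import Rotation as R
from workcell import readout, read_camera, bot
def att(c):
    a=np.array(c["attitude"],float)
    return R.from_rotvec(a).as_matrix() if a.shape==(3,) else (a if a.shape==(3,3) else R.from_quat(a).as_matrix())
def K(c): return np.array([[c["fx"],0,c["cx"]],[0,c["fy"],c["cy"]],[0,0,1.]])
def ray(c,uv):
    p=cv2.undistortPoints(np.array(uv,float).reshape(-1,1,2),K(c),np.array(c["dist"],float)).reshape(-1,2)
    d=np.c_[p,np.ones(len(p))]@att(c).T
    return np.array(c["origin"],float),d
def onz(c,uv,z):
    o,d=ray(c,uv); return o+d*((z-o[2])/d[:,2])[:,None]
def proj(c,P):
    M=att(c).T; t=-M@np.array(c["origin"],float)
    return cv2.projectPoints(np.array(P,float).reshape(-1,1,3),cv2.Rodrigues(M)[0],t,K(c),np.array(c["dist"],float))[0].reshape(-1,2)
E
python3 - <<'E'
from h import *
for n in("scene","top"):
    c=read_camera(n); cv2.imwrite(f"pics/{n}0.png",c["color"])
    print(n,c["origin"],c["attitude"],c["fx"],c["cx"],c["cy"],c["dist"])
print(readout.read_state(),bot.tip_extent)
E
```

```text
pics
scene [-0.32697164 -0.77046701  0.82114528] [-2.0106765   0.88430321 -0.45960668] 478.7395012452616 317.858647981368 195.55579390385935 [-0.02929612  0.          0.          0.          0.        ]
top [0.29835635 0.02274825 1.3660499 ] [-2.14440162  2.12183138 -0.17659224] 444.2809046938153 319.98854006874205 201.10703988633372 [-0.05757143  0.          0.          0.          0.        ]
{'time': 0.1, 'q': array([ 1.25606967e+00,  2.64730305e-01,  1.60524539e+00, -1.95929331e-05,
        1.27377221e+00, -3.69024842e-02]), 'joint_vel': array([-1.05739186e-03, -2.29075828e-03, -2.95745751e-03, -1.78767295e-03,
       -9.18893842e-05,  2.57330034e-04]), 'joint_torque': array([ 6.57597029e-04, -5.16710722e+01, -3.68590450e+01,  4.13225098e-05,
        6.37665376e-03, -1.61739575e-05]), 'tool_pos': array([0.18493527, 0.64849293, 0.24704687]), 'tcp_rot': array([-0.43494417, -3.1109748 ,  0.00333803]), 'wrist_force': array([ 0.35782233,  0.53591077, -0.2173799 ]), 'torque': array([0.03258573, 0.01647652, 0.02101324]), 'grip_force': 0.0, 'width': 0.9989870931465202} 0.017
```

View pics/scene0.png

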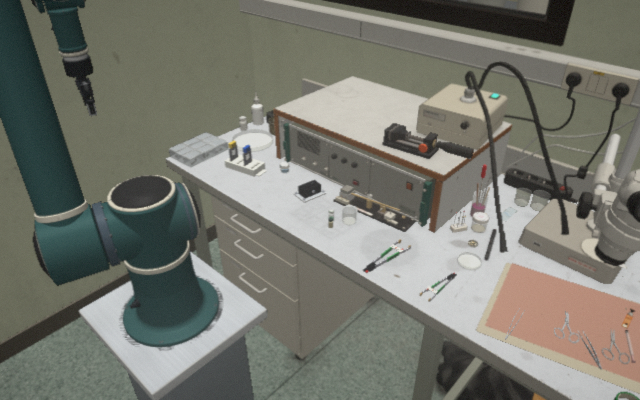

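View pics/top0.png

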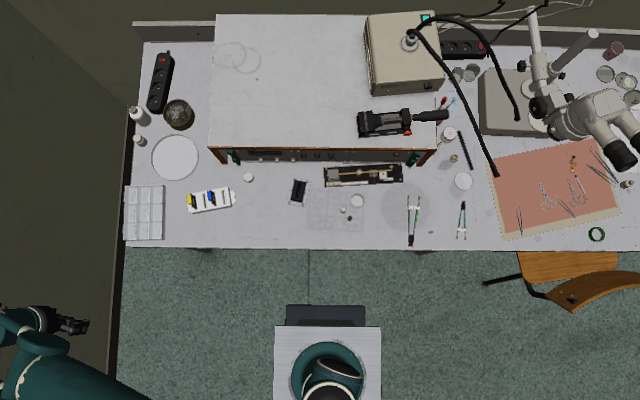

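The scene view shows the rack at (245,160) with yellow and blue grips, the black holder at (308,188), and two tweezers at (388,256) and (438,285). In the top view the rack is at (211,199), with the yellow grip at (192,200) and the blue at (211,197). The holder is at (298,190). The tweezer candidates are (413,220), which is longer, and (461,220), which is shorter. The longer one fits "the larger one is meant". I'll confirm that in an enlarged crop and measure.

Run:
```python
from h import *
c=read_camera("top"); im=c["color"]
a=cv2.resize(im[170:225,175:315],None,fx=5.6,fy=5.6,interpolation=cv2.INTER_CUBIC)
b=cv2.resize(im[185:255,390:485],None,fx=4,fy=4,interpolation=cv2.INTER_CUBIC)
o=np.zeros((600,790,3),np.uint8); o[:min(308,a.shape[0]),:a.shape[1]]=a[:308]; o[310:310+b.shape[0],:b.shape[1]]=b
# scene crops at right of tweezers
s=read_camera("scene")["color"]
d=cv2.resize(s[130:230,215:360],None,fx=2.8,fy=2.8,interpolation=cv2.INTER_CUBIC); d=d[:285,:405]
o[312:312+d.shape[0],384:384+d.shape[1]]=d
cv2.imwrite("pics/crop1.png",o)
hsv=cv2.cvtColor(im,cv2.COLOR_BGR2HSV)
def cc(m,x0,y0,x1,y1,z,name,mn=4):
    mm=np.zeros_like(m); mm[y0:y1,x0:x1]=m[y0:y1,x0:x1]
    n,l,st,ce=cv2.connectedComponentsWithStats(mm.astype(np.uint8))
    for i in range(1,n):
        if st[i,4]>=mn:
            pts=np.argwhere(l==i)[:,::-1].astype(np.float32); r=cv2.minAreaRect(pts)
            print(name,st[i,4],ce[i].round(1),onz(c,ce[i],z)[0].round(4),onz(c,cv2.boxPoints(r),z)[:,:2].round(3).tolist())
H,S,V=[hsv[...,i].astype(int) for i in range(3)]
cc((H>95)&(H<130)&(S>120),180,180,250,220,.08,"blue")
cc((H>20)&(H<35)&(S>120),180,180,250,220,.08,"yellow")
cc((V<60),280,170,318,215,.032,"holder",30)
cc((H>45)&(H<90)&(S>90),395,185,480,250,.012,"green",4)
cc((V<50),395,185,480,250,.012,"dark",6)
cc((H>15)&(H<30)&(S>90),395,185,480,250,.012,"brass",2)
cc(((H<8)|(H>172))&(S>110),395,185,480,250,.012,"red",2)
```

```text
blue 40 [209.4 195.1] [0.5301 0.3535 0.08  ] [[0.542, 0.362], [0.544, 0.35], [0.516, 0.345], [0.514, 0.357]]
yellow 45 [189.5 198.9] [0.5181 0.4121 0.08  ] [[0.53, 0.422], [0.533, 0.409], [0.506, 0.402], [0.503, 0.415]]
holder 228 [298.  190.8] [0.555  0.0945 0.032 ] [[0.528, 0.117], [0.589, 0.106], [0.582, 0.072], [0.521, 0.083]]
green 13 [409. 216.] [ 0.4833 -0.2478  0.012 ] [[0.465, -0.247], [0.465, -0.247], [0.502, -0.248], [0.502, -0.248]]
green 14 [415.9 216.5] [ 0.482  -0.2692  0.012 ] [[0.462, -0.265], [0.503, -0.271], [0.502, -0.274], [0.462, -0.267]]
green 6 [459.2 220.5] [ 0.4708 -0.4032  0.012 ] [[0.464, -0.4], [0.479, -0.404], [0.479, -0.406], [0.463, -0.402]]
green 6 [464.  221.5] [ 0.4678 -0.4181  0.012 ] [[0.46, -0.418], [0.46, -0.418], [0.476, -0.418], [0.476, -0.418]]
dark 18 [462.8 205.8] [ 0.5169 -0.4165  0.012 ] [[0.526, -0.411], [0.526, -0.421], [0.51, -0.42], [0.51, -0.41]]
dark 40 [410.7 239.2] [ 0.412  -0.2515  0.012 ] [[0.425, -0.247], [0.425, -0.259], [0.394, -0.258], [0.394, -0.246]]
brass 2 [408.  196.5] [ 0.5443 -0.2461  0.012 ] [[0.543, -0.246], [0.543, -0.246], [0.546, -0.246], [0.546, -0.246]]
brass 2 [419.  197.5] [ 0.5416 -0.2803  0.012 ] [[0.54, -0.28], [0.54, -0.28], [0.543, -0.28], [0.543, -0.28]]
red 4 [462.5 201.5] [ 0.5304 -0.4161  0.012 ] [[0.532, -0.415], [0.532, -0.418], [0.529, -0.418], [0.529, -0.414]]
red 4 [411.5 245. ] [ 0.3942 -0.2536  0.012 ] [[0.396, -0.251], [0.397, -0.252], [0.393, -0.257], [0.391, -0.255]]
```

View pics/crop1.png

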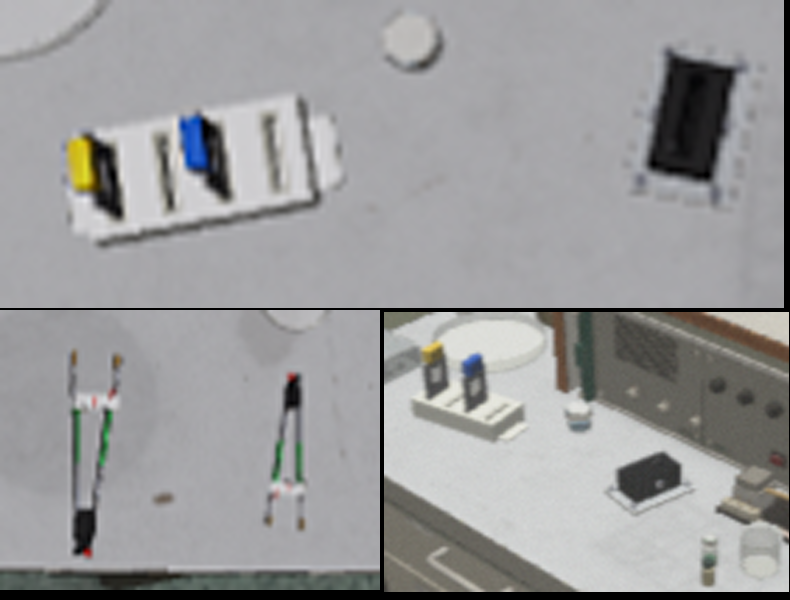

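The crop confirms it: the left tool at (413,220) is clearly larger (about 150 mm against about 110 mm), with its hinge towards the robot and tips pointing ahead. Blue sits in the third groove and yellow in the first. I'll do one refined measurement on an upsampled image and then move.

```bash
cat >> h.py <<'E'
def Ry(yaw): # tool down, tool y axis along world yaw+90deg (closing along object's y), x along -? 
    y=np.array([-np.sin(yaw),np.cos(yaw),0]); z=np.array([0,0,-1.]); return np.c_[np.cross(y,z),y,z]
def plan(p,yaw):
    s=readout.read_state(); M=R.from_rotvec(s["tcp_rot"]).as_matrix(); best=None
    for k in (0,np.pi):
        r=R.from_matrix(M.T@Ry(yaw+k)).as_rotvec(degrees=True)
        if best is None or np.linalg.norm(r)<np.linalg.norm(best): best=r
    print("t",round(s["time"],2),"pos",s["tool_pos"].round(4),"yaw y-axis",np.degrees(np.arctan2(-M[0,1],M[1,1])).round(2),"shift",(M.T@(np.array(p)-s["tool_pos"])).round(4),"turn",best.round(2),"q6",s["q"][5].round(2),"F",s["wrist_force"].round(1),"w",round(s["width"],3),"g",round(s["grip_force"],1))
def blob(c,f,roi,k=8):
    x0,y0,x1,y1=roi; im=cv2.resize(c["color"][y0:y1,x0:x1],None,fx=k,fy=k,interpolation=cv2.INTER_CUBIC)
    h=cv2.cvtColor(im,cv2.COLOR_BGR2HSV).astype(int); m=f(h[...,0],h[...,1],h[...,2]).astype(np.uint8)
    ct=max(cv2.findContours(m,cv2.RETR_EXTERNAL,cv2.CHAIN_APPROX_NONE)[0],key=cv2.contourArea)
    q=(ct.reshape(-1,2)+.5)/k-.5+[x0,y0]; M=cv2.moments(q.astype(np.float32))
    return np.array([M["m10"],M["m01"]])/M["m00"],cv2.boxPoints(cv2.minAreaRect(q.astype(np.float32)))
def tri(a,ua,b,ub):
    o1,d1=ray(a,ua);o2,d2=ray(b,ub);d1=d1[0];d2=d2[0]
    s=np.linalg.lstsq(np.c_[d1,-d2],o2-o1,rcond=None)[0]; p,q=o1+s[0]*d1,o2+s[1]*d2
    return (p+q)/2,np.linalg.norm(p-q)
BLUE=lambda H,S,V:(H>95)&(H<130)&(S>110)
YEL=lambda H,S,V:(H>20)&(H<35)&(S>110)
BLK=lambda H,S,V:V<75
E
python3 - <<'E'
from h import *
t=read_camera("top"); s=read_camera("scene")
def yaw(b,z):
    P=onz(t,b,z)[:,:2]; e=[P[1]-P[0],P[2]-P[1]]; e.sort(key=np.linalg.norm); return P.mean(0).round(4),np.degrees(np.arctan2(e[1][1],e[1][0])).round(1),[round(float(np.linalg.norm(v)),4) for v in e]
for n,f,r,rs,z in(("blue",BLUE,(200,183,225,210),(236,138,262,170),.08),("yel",YEL,(182,188,202,212),(222,132,245,165),.08),("hold",BLK,(285,172,313,212),(294,174,326,203),.032)):
    u,b=blob(t,f,r); v,_=blob(s,f,rs); print(n,u,v,tri(t,u,s,v),yaw(b,z))
    if n=="hold": print(onz(t,b,z).round(4).tolist())
plan((.528,.352,.19),.2)
E
```

```text
blue [209.40843137 195.2361683 ] [245.72335431 147.93222073] (array([0.5283688 , 0.35366603, 0.08193845]), np.float64(0.0024070510453221986)) (array([0.5291, 0.3532]), np.float64(-168.4), [0.0139, 0.0315])
yel [189.59116899 198.90280078] [231.6675     143.79321795] (array([0.51676885, 0.41227595, 0.08136801]), np.float64(0.0026932505306986867)) (array([0.5178, 0.412 ]), np.float64(-171.4), [0.0159, 0.0311])
hold [297.91986667 190.79275759] [309.33101149 188.66923183] (array([0.55687414, 0.09535575, 0.0207069 ]), np.float64(0.00048046310095432664)) (array([0.5549, 0.0941]), np.float64(-10.4), [0.0376, 0.065])
[[0.5267, 0.1184, 0.032], [0.5906, 0.1067, 0.032], [0.5831, 0.0698, 0.032], [0.5193, 0.0818, 0.032]]
t 0.3 pos [0.185  0.6489 0.2478] yaw y-axis -15.91 shift [-0.4112 -0.1914  0.0579] turn [-5.000e-02 -1.000e-02 -2.737e+01] q6 -0.04 F [0.9 0.6 0.3] w 1.0 g 0.0
```

jog_arm:
  deltas: [-0.04, -0.019, 0, 0, 0, -4, 0, -0.085, -0.038, 0, 0, 0, -8, 0, -0.13, -0.06, 0, 0, 0, -12, 0, -0.175, -0.08, 0, 0, 0, -16, 0, -0.22, -0.1, 0, 0, 0, -20, 0, -0.265, -0.12, 0.01, 0, 0, -24, 0, -0.305, -0.14, 0.02, 0, 0, -27.4, 0, -0.345, -0.16, 0.03, 0, 0, -27.4, 0]
  squeeze: 40

```text
time: 1.1
tool_pos: [0.4744, 0.3992, 0.2182]
tcp_rot: [-0.316, 3.125, 0.001]
wrist_force: [0.5, -0.6, -0.6]
width: 0.498
grip_force: 0.0
```

```bash
python3 -c "
from h import *
plan((.528,.3525,.15),.2)"
```

```text
t 1.1 pos [0.4744 0.3992 0.2182] yaw y-axis 11.54 shift [-0.0432 -0.0565  0.0682] turn [0.02 0.04 0.08] q6 -1.11 F [ 0.5 -0.6 -0.6] w 0.498 g 0.0
```

jog_arm:
  deltas: [-0.02, -0.028, 0.02, 0, 0, 0, 0, -0.043, -0.056, 0.05, 0, 0, 0, 0, -0.043, -0.056, 0.068, 0, 0, 0, 0, -0.043, -0.056, 0.068, 0, 0, 0, 0, -0.043, -0.056, 0.068, 0, 0, 0, 0]

```text
time: 1.6
tool_pos: [0.526, 0.3543, 0.1502]
tcp_rot: [0.314, -3.125, 0.0]
wrist_force: [-0.0, 0.5, 0.5]
width: 0.497
grip_force: 0.0
```

Run:
```python
from h import *
plan((.528,.3525,.076),.2)
t=read_camera("top")["color"]; s=read_camera("scene")["color"]
o=np.hstack([cv2.resize(t[150:230,160:240],(400,400),interpolation=cv2.INTER_CUBIC),cv2.resize(s[100:180,205:285],(400,400),interpolation=cv2.INTER_CUBIC)])
cv2.imwrite("pics/hover1.png",o)
```

```text
t 1.6 pos [0.526  0.3543 0.1502] yaw y-axis 11.47 shift [-0.0017 -0.0021  0.0742] turn [-0.01 -0.06  0.01] q6 -1.22 F [-0.   0.5  0.5] w 0.497 g 0.0
```

View pics/hover1.png

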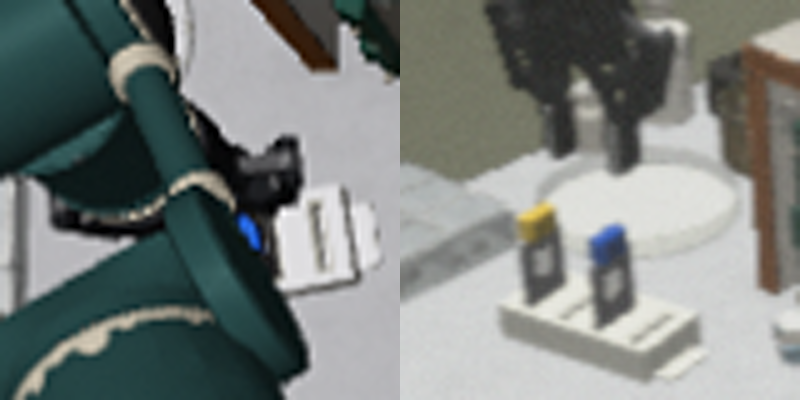

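The view shows the fingers straddling the blue grip, clear of the yellow one: tips at about (236,131) and (249,134) in the scene, blue at (246,148). I'll descend.

jog_arm:
  deltas: [-0.002, -0.002, 0.02, 0, 0, 0, 0, -0.002, -0.002, 0.045, 0, 0, 0, 0, -0.002, -0.002, 0.065, 0, 0, 0, 0, -0.002, -0.002, 0.074, 0, 0, 0, 0, -0.002, -0.002, 0.074, 0, 0, 0, 0, -0.002, -0.002, 0.074, 0, 0, 0, 0]

```text
time: 2.3
tool_pos: [0.5293, 0.3537, 0.0778]
tcp_rot: [-0.315, 3.124, 0.001]
wrist_force: [-0.9, 0.7, 1.0]
width: 0.505
grip_force: 0.0
```

jog_arm:
  deltas: [0, 0, 0, 0, 0, 0, -0.5, 0, 0, 0, 0, 0, 0, -0.8, 0, 0, 0, 0, 0, 0, -1, 0, 0, 0, 0, 0, 0, -1, 0, 0, 0, 0, 0, 0, -1, 0, 0, 0, 0, 0, 0, -1]
  squeeze: 40

```text
time: 2.9
tool_pos: [0.5297, 0.3532, 0.0779]
tcp_rot: [-0.314, 3.124, 0.002]
wrist_force: [-0.8, -1.6, 6.2]
width: 0.133
grip_force: 40.8
```

jog_arm:
  deltas: [0, 0, -0.01, 0, 0, 0, -1, 0, 0, -0.025, 0, 0, 0, -1, 0, 0, -0.045, 0, 0, 0, -1, 0, 0, -0.065, 0, 0, 0, -1, 0, 0, -0.085, 0, 0, 0, -1, 0, 0, -0.085, 0, 0, 0, -1]

```text
time: 3.5
tool_pos: [0.5306, 0.3541, 0.166]
tcp_rot: [-0.314, 3.12, 0.005]
wrist_force: [0.4, 0.8, -0.3]
width: 0.135
grip_force: 39.9
```

Run:
```python
from h import *
plan((.557,.095,.165),np.radians(-10.4))
```

```text
t 3.5 pos [0.5306 0.3541 0.166 ] yaw y-axis 11.48 shift [ 2.570e-02 -2.592e-01  2.000e-04] turn [ 0.22  0.33 21.88] q6 -1.22 F [ 0.4  0.8 -0.3] w 0.135 g 39.9
```

jog_arm:
  deltas: [0.002, -0.02, 0, 0, 0, 2, -1, 0.005, -0.055, 0, 0, 0, 5, -1, 0.01, -0.095, 0, 0, 0, 9, -1, 0.014, -0.135, 0, 0, 0, 13, -1, 0.018, -0.175, 0, 0, 0, 17, -1, 0.022, -0.215, 0, 0, 0, 20, -1, 0.026, -0.245, 0, 0, 0, 21.9, -1, 0.026, -0.259, 0, 0, 0, 21.9, -1]

```text
time: 4.3
tool_pos: [0.5531, 0.0903, 0.1598]
tcp_rot: [-0.291, -3.125, 0.002]
wrist_force: [-0.0, 0.3, 0.6]
width: 0.13
grip_force: 39.9
```

jog_arm:
  deltas: [0, 0, 0.02, 0, 0, 0, -1, 0, 0, 0.03, 0, 0, 0, -1, 0, 0, 0.03, 0, 0, 0, -1, 0, 0, 0.03, 0, 0, 0, -1]

```text
time: 4.7
tool_pos: [0.5541, 0.0942, 0.1306]
tcp_rot: [-0.284, -3.127, 0.0]
wrist_force: [0.6, 0.5, -0.3]
width: 0.129
grip_force: 39.9
```

Run:
```python
from h import *
plan((.557,.095,.135),np.radians(-10.4))
T=read_camera("top");S=read_camera("scene");t=T["color"]; s=S["color"]
o=np.hstack([cv2.resize(t[160:220,265:325],(400,400),interpolation=cv2.INTER_CUBIC),cv2.resize(s[145:205,275:335],(400,400),interpolation=cv2.INTER_CUBIC)])
cv2.imwrite("pics/hold1.png",o)
for z in(.06,.032,.01): print(z,proj(T,[.557,.095,z]),proj(S,[.557,.095,z]))
```

```text
t 4.7 pos [0.5541 0.0942 0.1306] yaw y-axis -10.37 shift [-0.0027  0.0013 -0.0044] turn [-0.02 -0.1   0.03] q6 -1.27 F [ 0.6  0.5 -0.3] w 0.129 g 39.9
0.06 [[297.32812045 188.32904769]] [[309.26369065 177.80297485]]
0.032 [[297.79924286 190.11273652]] [[309.44711891 185.58896177]]
0.01 [[298.15623015 191.46420847]] [[309.58862932 191.59198495]]
```

View pics/hold1.png

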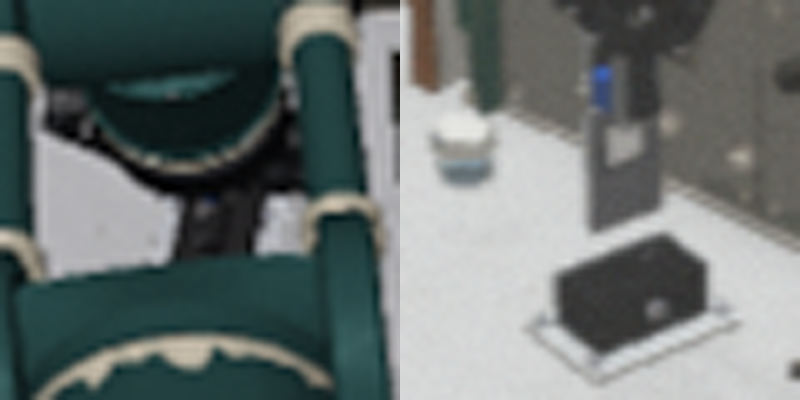

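The carrier hangs above the holder. In the scene, the plate's lower corners are near (303.8,179.8) and (314.0,176.1), and the block's top corners near (298,186), (314.6,180) and (321,184). I'll measure these corners at subpixel level and compare.

Run:
```python
from h import *
S=read_camera("scene")
def hull(roi,thr,k=10,eps=6):
    x0,y0,x1,y1=roi; g=cv2.resize(cv2.cvtColor(S["color"][y0:y1,x0:x1],cv2.COLOR_BGR2GRAY),None,fx=k,fy=k,interpolation=cv2.INTER_CUBIC)
    m=(g<thr).astype(np.uint8)
    ct=max(cv2.findContours(m,cv2.RETR_EXTERNAL,cv2.CHAIN_APPROX_NONE)[0],key=cv2.contourArea)
    p=cv2.approxPolyDP(cv2.convexHull(ct),eps,True).reshape(-1,2); return (p+.5)/k-.5+[x0,y0]
hb=hull((294,177,326,203),95); hp=hull((298,164,320,184),125)
print("block",hb.round(2).tolist()); print(onz(S,hb,.032).round(4).tolist())
zb=readout.read_state()["tool_pos"][2]-.072
print("plate",hp.round(2).tolist(),zb); print(onz(S,hp,zb).round(4).tolist())
g=cv2.cvtColor(S["color"],cv2.COLOR_BGR2GRAY)
print(g[172:184,300:319])
```

```text
block [[319.95, 184.25], [319.75, 191.15], [306.45, 196.95], [304.05, 197.15], [298.65, 192.65], [298.45, 186.35], [307.45, 182.25], [314.45, 180.15]]
[[0.5841, 0.0762, 0.032], [0.5552, 0.0504, 0.032], [0.5059, 0.0585, 0.032], [0.5004, 0.063, 0.032], [0.5069, 0.0919, 0.032], [0.5314, 0.117, 0.032], [0.5668, 0.1129, 0.032], [0.5902, 0.1052, 0.032]]
plate [[319.45, 163.55], [319.45, 173.05], [303.55, 178.95], [299.55, 163.55]] 0.059972295442578025
[[0.6412, 0.1306, 0.06], [0.5982, 0.0909, 0.06], [0.5407, 0.1033, 0.06], [0.5989, 0.1778, 0.06]]
[[209 208 184 135  93  85  85  85  84  83  88  83  83  91 124 145 140 118
  105]
 [213 207 184 132  93  85  84  84  83  85  85  82  84  89 130 145 146 155
  149]
 [206 207 186 131  91  85  84  84  85  85  87  83  85  95 143 183 192 173
  145]
 [210 206 188 132  91  87  86  85  83  85  85  83  91 103 152 190 200 198
  190]
 [209 208 199 147  95  87  86  85  85  84  92 108 134 150 183 205 206 204
  202]
 [211 208 204 152  91  87  90  91  96 108 140 181 198 203 206 207 207 206
  203]
 [213 208 205 149  94  93 106 133 151 182 202 209 210 212 206 205 210 208
  207]
 [209 214 206 158 114 138 184 201 205 210 212 209 201 198 184 192 207 211
  210]
 [211 214 208 193 194 200 209 211 212 206 202 168 142 117 100 128 179 202
  209]
 [214 212 212 210 212 211 208 203 182 153 120  88  75  67  59  72 110 177
  206]
 [212 213 212 209 204 199 167 127 102  79  68  63  72  65  57  59  68 105
  154]
 [212 209 204 181 152 120  89  72  60  56  60  71  67  56  59  60  55  65
   84]]
```

Run:
```python
from h import *
S=read_camera("scene"); p=readout.read_state()["tool_pos"]
yaw=np.radians(-10.4); ex=np.array([np.cos(yaw),np.sin(yaw)]); ey=np.array([-ex[1],ex[0]])
for z in(.0585,.06):
    P=onz(S,[[303.05,179.8],[313.8,175.6]],z)[:,:2]; m=P.mean(0)+1.5e-3*ey
    print(z,P.round(4).tolist(),np.linalg.norm(P[1]-P[0]),"centre",m.round(4),"rel tcp along x,y",((m-p[:2])@ex).round(4),((m-p[:2])@ey).round(4))
# block: top-face corners by eye/hull: left, back
Q=onz(S,[[298.2,186.0],[314.6,179.8],[321.0,184.2]],.032)[:,:2]; print(Q.round(4).tolist(),(Q[0]+Q[2])/2, [ (q-(a*ex+b*ey)).round(4).tolist() for q,a,b in zip(Q,(-.031,.031,.031),(.018,.018,-.018))])
print(p)
```

```text
0.0585 [[0.5379, 0.1027], [0.5773, 0.0952]] 0.04010956321144742 centre [0.5579 0.1005] rel tcp along x,y 0.0015 0.0065
0.06 [[0.5362, 0.101], [0.5755, 0.0935]] 0.040030674183109044 centre [0.5561 0.0988] rel tcp along x,y 0.0001 0.0045
[[0.5323, 0.119], [0.5921, 0.1062], [0.5865, 0.074]] [0.55939766 0.09652266] [[0.5595, 0.0957], [0.5583, 0.0941], [0.5593, 0.0973]]
[0.5552657  0.09431952 0.13206594]
```

jog_arm:
  deltas: [-0.0023, -0.001, 0.01, 0, 0, 0, -1, -0.0023, -0.001, 0.021, 0, 0, 0, -1, -0.0023, -0.001, 0.021, 0, 0, 0, -1, -0.0023, -0.001, 0.021, 0, 0, 0, -1]

```text
time: 5.3
tool_pos: [0.556, 0.0923, 0.1092]
tcp_rot: [-0.285, -3.127, 0.001]
wrist_force: [1.0, 0.2, -0.5]
width: 0.138
grip_force: 39.9
```

Run:
```python
from h import *
S=read_camera("scene"); s=S["color"]; st=readout.read_state(); print(st["tool_pos"],st["wrist_force"])
o=cv2.resize(s[168:203,285:335],None,fx=15,fy=15,interpolation=cv2.INTER_CUBIC)
o=cv2.convertScaleAbs(o,alpha=1.8)
cv2.imwrite("pics/hold2.png",o[:,:])
yaw=np.radians(-10.6); ex=np.array([np.cos(yaw),np.sin(yaw),0]); ey=np.array([-ex[1],ex[0],0])
c=np.array([.557,.0945,.032])
for a,b in((-.031,.018),(.031,.018),(.031,-.018),(-.031,-.018)): 
    q=proj(S,c+a*ex+b*ey)[0]; print("block corner px in crop",((q-[285,168]+.5)*15).round(0))
p=st["tool_pos"].copy(); p[2]-=.072
for a in(-.02,.02): q=proj(S,p+a*ex-.0015*ey)[0]; print("plate lower corner",((q-[285,168]+.5)*15).round(0))
for v in(.01*ex,.01*ey,[0,0,.01]): print("per 10mm crop px",((proj(S,c+v)-proj(S,c))*15).round(1))
```

```text
[0.55649548 0.09230816 0.10975819] [ 0.93565476  0.54072664 -0.1492471 ]
block corner px in crop [201. 284.]
block corner px in crop [446. 186.]
block corner px in crop [550. 260.]
block corner px in crop [303. 361.]
plate lower corner [306. 289.]
plate lower corner [465. 224.]
per 10mm crop px [[ 39.6 -16. ]]
per 10mm crop px [[-28.5 -20.8]]
per 10mm crop px [[ -1.  -41.4]]
```

View pics/hold2.png

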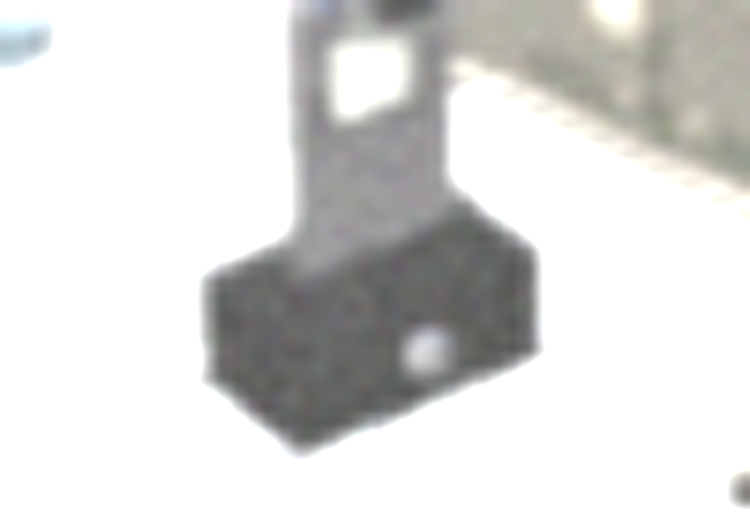

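The plate sits just above the block: lower edge from (298,270) to (445,208) in the crop, block corners at (205,278) and (538,250). It is centred within about 2 mm, which the chamfer should take up. I'll lower gently with a small correction.

jog_arm:
  deltas: [-0.0005, -0.0006, 0.002, 0, 0, 0, -1, -0.0005, -0.0006, 0.004, 0, 0, 0, -1, -0.0005, -0.0006, 0.006, 0, 0, 0, -1, -0.0005, -0.0006, 0.008, 0, 0, 0, -1, -0.0005, -0.0006, 0.01, 0, 0, 0, -1, -0.0005, -0.0006, 0.012, 0, 0, 0, -1, -0.0005, -0.0006, 0.013, 0, 0, 0, -1, -0.0005, -0.0006, 0.013, 0, 0, 0, -1]

```text
time: 6.15
tool_pos: [0.5596, 0.0919, 0.1033]
tcp_rot: [0.285, 3.124, 0.001]
wrist_force: [-10.2, -2.4, 28.6]
width: 0.129
grip_force: 44.7
```

Run:
```python
from h import *
plan((.5577,.0925,.082),np.radians(-10.6))
```

```text
t 6.15 pos [0.5596 0.0919 0.1033] yaw y-axis -10.41 shift [0.002  0.0002 0.0213] turn [0.06 0.25 0.19] q6 -1.27 F [-10.2  -2.4  28.6] w 0.129 g 44.7
```

jog_arm:
  deltas: [0, 0, -0.004, 0, 0, 0, -1, 0, 0, -0.011, 0, 0, 0, -1, 0, 0, -0.011, 0, 0, 0, -1, 0, 0, -0.011, 0, 0, 0, -1, 0, 0, -0.011, 0, 0, 0, -1]

```text
time: 6.65
tool_pos: [0.5566, 0.0916, 0.1075]
tcp_rot: [-0.285, -3.127, 0.0]
wrist_force: [0.5, 1.0, 0.2]
width: 0.133
grip_force: 40.3
```

Run:
```python
from h import *
plan((.5577,.0925,.082),np.radians(-10.6))
S=read_camera("scene"); s=S["color"]; p=readout.read_state()["tool_pos"]
o=cv2.resize(s[164:203,285:335],None,fx=15,fy=15,interpolation=cv2.INTER_CUBIC)
o=cv2.convertScaleAbs(o,alpha=1.8)
cv2.imwrite("pics/hold3.png",o)
g=cv2.cvtColor(s,cv2.COLOR_BGR2GRAY); print(g[172:190,302:317])
yaw=np.radians(-10.6); ex=np.array([np.cos(yaw),np.sin(yaw),0]); ey=np.array([-ex[1],ex[0],0]); p[2]-=.072
print(p,[((proj(S,p+a*ex-.0015*ey)[0]-[285,164]+.5)*15).round(0) for a in(-.02,.02)])
```

```text
t 6.65 pos [0.5566 0.0916 0.1075] yaw y-axis -10.42 shift [-0.0009  0.0011  0.0255] turn [-0.02 -0.08  0.18] q6 -1.27 F [0.5 1.  0.2] w 0.133 g 40.3
[[207 184 132  91  86 134 157 156 155 150 113  86  90 130 137]
 [210 186 133  90  85 135 159 160 161 151 114  87  88 126 146]
 [206 185 133  90  88 137 160 161 157 144 108  86  97 161 187]
 [207 187 134  90  87 131 156 148 127 106  86  81  96 171 200]
 [210 187 133  90  81 116 114  98  85  87  87  84  98 174 205]
 [209 186 135  93  81  84  84  84  82  84  84  86 102 173 204]
 [211 190 134  91  88  85  85  83  86  85  86  86 100 173 204]
 [212 189 134  91  86  85  86  85  87  86  89  84  95 171 203]
 [208 191 135  89  89  85  85  85  87  85  86  84  90 126 181]
 [211 189 138  94  90  87  85  85  87  85  86  86  85  82 113]
 [211 189 134  94  84  87  89  86  83  83  85  85  83  71  69]
 [202 165 115  90  87  85  83  87  87  84  83  78  70  63  57]
 [132  96  86  87  86  88  85  86  78  71  61  57  62  64  56]
 [ 72  70  77  84  83  83  75  67  58  58  57  57  58  56  57]
 [ 61  63  76  76  69  64  65  56  57  60  59  57  57  55  54]
 [ 59  59  56  58  58  58  59  56  58  55  54  58  54  55  54]
 [ 61  56  61  59  59  57  60  60  57  56  55  57  52  54  55]
 [ 57  57  57  60  56  61  59  55  54  57  56  63  63  54  54]]
[0.55663044 0.09158745 0.0354315 ] [array([309., 359.]), array([468., 295.])]
```

View pics/hold3.png

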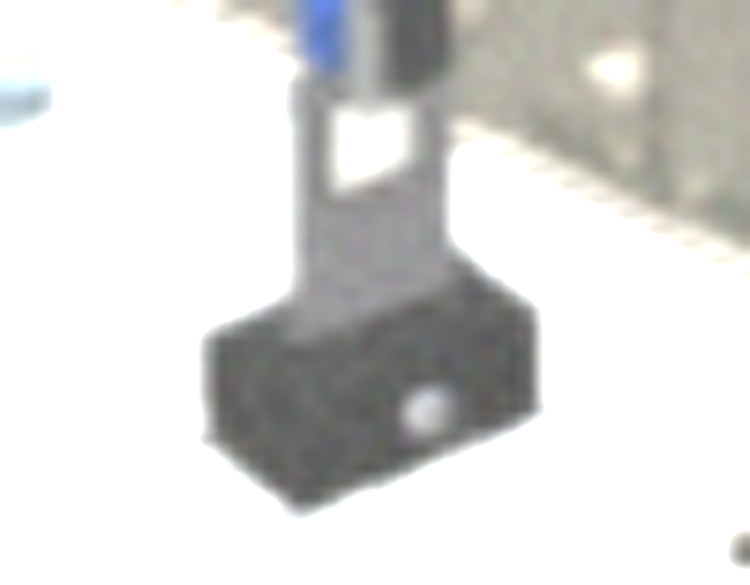

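jog_arm:
  deltas: [0.0005, -0.0022, 0, 0, 0, 0, -1, 0.0005, -0.0022, 0.002, 0, 0, 0, -1, 0.0005, -0.0022, 0.004, 0, 0, 0, -1, 0.0005, -0.0022, 0.006, 0, 0, 0, -1, 0.0005, -0.0022, 0.008, 0, 0, 0, -1, 0.0005, -0.0022, 0.009, 0, 0, 0, -1, 0.0005, -0.0022, 0.009, 0, 0, 0, -1]

```text
time: 7.4
tool_pos: [0.5571, 0.0898, 0.1035]
tcp_rot: [0.285, 3.128, 0.0]
wrist_force: [-9.4, -1.9, 24.7]
width: 0.131
grip_force: 44.0
```

jog_arm:
  deltas: [0, 0, -0.006, 0, 0, 0, -1, -0.003, 0.0035, -0.006, 0, 0, 0, -1, -0.003, 0.0035, -0.006, 0, 0, 0, -1, -0.003, 0.0035, -0.004, 0, 0, 0, -1, -0.003, 0.0035, -0.002, 0, 0, 0, -1, -0.003, 0.0035, 0, 0, 0, 0, -1, -0.003, 0.0035, 0, 0, 0, 0, -1]

```text
time: 8.1
tool_pos: [0.5603, 0.0931, 0.0997]
tcp_rot: [0.286, 3.128, 0.002]
wrist_force: [-0.6, 1.9, 0.4]
width: 0.135
grip_force: 40.4
```

jog_arm:
  deltas: [0, 0, 0.002, 0, 0, 0, -1, 0, 0, 0.004, 0, 0, 0, -1, 0, 0, 0.006, 0, 0, 0, -1, 0, 0, 0.008, 0, 0, 0, -1, 0, 0, 0.009, 0, 0, 0, -1, 0, 0, 0.009, 0, 0, 0, -1]

```text
time: 8.7
tool_pos: [0.5595, 0.093, 0.0899]
tcp_rot: [-0.286, -3.128, -0.001]
wrist_force: [-1.4, 5.8, 3.5]
width: 0.129
grip_force: 40.8
```

Going in. Continuing down to the floor.

jog_arm:
  deltas: [0, 0, 0.002, 0, 0, 0, -1, 0, 0, 0.004, 0, 0, 0, -1, 0, 0, 0.006, 0, 0, 0, -1, 0, 0, 0.008, 0, 0, 0, -1, 0, 0, 0.0095, 0, 0, 0, -1, 0, 0, 0.0095, 0, 0, 0, -1]

```text
time: 9.3
tool_pos: [0.5595, 0.0931, 0.0817]
tcp_rot: [-0.286, -3.127, -0.001]
wrist_force: [-6.0, 5.0, 11.1]
width: 0.132
grip_force: 42.0
```

jog_arm:
  deltas: [0, 0, 0, 0, 0, 0, -0.4, 0, 0, 0, 0, 0, 0, -0.1, 0, 0, 0, 0, 0, 0, -0.1, 0, 0, 0, 0, 0, 0, -0.1, 0, 0, 0, 0, 0, 0, -0.1]

```text
time: 9.8
tool_pos: [0.5598, 0.0922, 0.0804]
tcp_rot: [-0.285, -3.128, 0.001]
wrist_force: [-0.8, 0.3, 0.8]
width: 0.449
grip_force: 0.0
```

jog_arm:
  deltas: [0, 0, -0.015, 0, 0, 0, -0.1, 0, 0, -0.035, 0, 0, 0, -0.1, 0, 0, -0.06, 0, 0, 0, -0.1, 0, 0, -0.09, 0, 0, 0, -0.1, 0, 0, -0.11, 0, 0, 0, -0.1, 0, 0, -0.11, 0, 0, 0, -0.1]

```text
time: 10.4
tool_pos: [0.5629, 0.0928, 0.1962]
tcp_rot: [0.284, 3.12, 0.003]
wrist_force: [0.0, 1.1, -0.7]
width: 0.452
grip_force: 0.0
```

Run:
```python
from h import *
t=read_camera("top"); s=read_camera("scene")
GR=lambda H,S,V:(H>45)&(H<90)&(S>80)
BR=lambda H,S,V:(H>12)&(H<32)&(S>80)
for n,f,rt,z in(("gL",GR,(404,203,412,232),.012),("gR",GR,(412,203,420,232),.012),("brL",BR,(404,192,412,202),.01),("brR",BR,(415,192,423,202),.01),("hinge",lambda H,S,V:V<70,(402,228,418,248),.012)):
    try:
        u,b=blob(t,f,rt); print(n,u.round(2),onz(t,u,z)[0].round(4),onz(t,b,z)[:,:2].round(4).tolist())
    except Exception as e: print(n,e)
c=s
o=np.vstack([np.hstack([cv2.resize(t["color"][190:250,385:445],(400,400),interpolation=cv2.INTER_CUBIC),cv2.resize(s["color"][228:288,355:415],(400,400),interpolation=cv2.INTER_CUBIC)]),
 np.hstack([cv2.resize(s["color"][160:205,280:370],(800,400)[:1]+(200,) if 0 else (400,200),interpolation=cv2.INTER_CUBIC),np.zeros((200,400,3),np.uint8)])])
cv2.imwrite("pics/tw1.png",o)
plan((.483,-.26,.15),0)
```

```text
gL [408.84 215.57] [ 0.4847 -0.2474  0.012 ] [[0.5034, -0.245], [0.5034, -0.2496], [0.4642, -0.2487], [0.4641, -0.2441]]
gR [415.9  216.55] [ 0.4818 -0.2691  0.012 ] [[0.4608, -0.2627], [0.5033, -0.27], [0.5025, -0.2756], [0.46, -0.2682]]
brL [408.03 196.57] [ 0.5445 -0.2466  0.01  ] [[0.5488, -0.2452], [0.5489, -0.2479], [0.5402, -0.2477], [0.5402, -0.245]]
brR [418.8  197.28] [ 0.5426 -0.2801  0.01  ] [[0.546, -0.2779], [0.5461, -0.2826], [0.539, -0.2824], [0.5389, -0.2777]]
hinge [410.6  239.43] [ 0.4112 -0.2512  0.012 ] [[0.4264, -0.2441], [0.4265, -0.2595], [0.3929, -0.2587], [0.3928, -0.2434]]
t 10.5 pos [0.5604 0.0925 0.1919] yaw y-axis -10.41 shift [ 0.0124 -0.3607  0.0417] turn [  0.02   0.12 -10.41] q6 -1.27 F [-0.5  0.1  0.2] w 0.453 g 0.0
```

View pics/tw1.png

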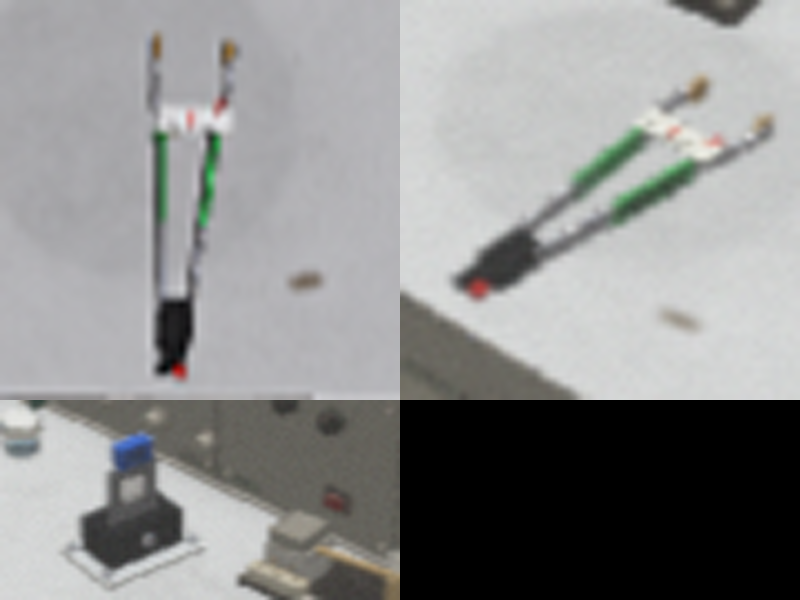

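The carrier is seated upright in the holder (crop at (130,480)). The large tweezers lie with green grips at top-view (408.8,215.6) and (415.9,216.6), mid-grip about (0.484,-0.258), yaw about -5.3°. I'll go there now.

Run:
```python
from h import *
plan((.484,-.2585,.12),np.radians(-5.3))
t=read_camera("top"); s=read_camera("scene")
# window centre by triangulation not visible; use grip blue: triangulate
try:
    v,_=blob(s,BLUE,(300,160,320,182)); print("blue scene",v,onz(s,v,.081)[0])
    g=s["color"][168:190,300:322]; print(cv2.cvtColor(g,cv2.COLOR_BGR2GRAY))
except Exception as e: print(e)
```

```text
t 10.5 pos [0.5604 0.0925 0.1919] yaw y-axis -10.41 shift [ 0.0118 -0.3591  0.0717] turn [ 0.03  0.12 -5.11] q6 -1.27 F [-0.5  0.1  0.2] w 0.453 g 0.0
blue scene [308.56503018 170.28978644] [0.56252177 0.10261306 0.081     ]
[[204 200 194 189 165 138 135 135 136 120 107 106 104 104 101 101 101 104
   99 102  97  98]
 [203 204 205 199 191 161 130 117 111 108 102 101  89  89  96 101 100 102
  104 102 100  99]
 [206 206 205 200 168 125 107 106 102  90  79  72  73  86 100  99 100  99
  100 100 100  98]
 [209 206 206 202 162 107  84  85  78  69  67  63  61  87 111 110 102 101
  101  98  94  92]
 [208 211 208 202 162 103  81  75  69  65  65  62  64  82 106 139 134 116
  106  99  92  88]
 [212 212 208 202 166 104  75  70  62  61  65  68  68  75  89 124 145 152
  146 124 106  92]
 [208 209 207 204 166 110  76  68  65  67  73  76  81  81  97 160 187 167
  143 140 141 125]
 [208 209 207 205 177 140 100  81  75  80  82  86  82  84  99 168 198 198
  191 165 142 136]
 [210 209 208 181 143 107  91  82  86  88  86  93  84  81  97 174 200 202
  197 197 186 166]
 [211 211 205 172 120  90  84  86 109 
[... 471 characters left out ...]
5  90  86  82  85  69  67 105
  153 190 208 209]
 [210 209 202 165 115  88  83  93 103  96  86  86  83  85  83  70  55  65
   85 129 179 203]
 [200 169 128  97  84  86  86  85  88  86  86  86  83  81  73  66  62  57
   61  72 109 180]
 [122  91  70  66  78  86  88  87  84  82  84  80  70  62  58  60  58  56
   58  57  82 174]
 [ 71  62  58  61  77  82  85  86  81  76  68  63  61  55  59  59  58  53
   52  53  77 174]
 [ 59  60  60  65  75  84  73  72  64  58  59  58  58  58  54  55  56  50
   55  55  78 171]
 [ 52  56  57  58  64  72  64  61  57  56  59  55  52  56  53  53  54  51
   55  51  79 171]
 [ 56  57  59  61  61  60  63  60  53  56  56  53  61  63  59  55  54  55
   55  54  80 171]]
```

jog_arm:
  deltas: [0.001, -0.04, 0, 0, 0, 0, 0, 0.003, -0.085, 0, 0, 0, -1, 0, 0.005, -0.13, 0, 0, 0, -2, 0, 0.007, -0.175, 0.01, 0, 0, -3, 0, 0.009, -0.22, 0.02, 0, 0, -4, 0, 0.01, -0.265, 0.03, 0, 0, -5, 0, 0.0118, -0.31, 0.04, 0, 0, -5.1, 0, 0.0118, -0.345, 0.05, 0, 0, -5.1, 0]

```text
time: 11.4
tool_pos: [0.4839, -0.2463, 0.1388]
tcp_rot: [-0.147, -3.135, -0.002]
wrist_force: [0.4, -0.2, -0.5]
width: 0.501
grip_force: 0.0
```

jog_arm:
  deltas: [0, -0.014, 0.01, 0, 0, 0, 0, 0, -0.014, 0.02, 0, 0, 0, 0, 0, -0.014, 0.02, 0, 0, 0, 0, 0, -0.014, 0.02, 0, 0, 0, 0]

```text
time: 11.8
tool_pos: [0.4844, -0.2569, 0.1199]
tcp_rot: [-0.144, -3.137, -0.002]
wrist_force: [0.5, -0.3, -0.2]
width: 0.499
grip_force: 0.0
```

Run:
```python
from h import *
plan((.484,-.2585,.022),np.radians(-5.3))
t=read_camera("top"); s=read_camera("scene")
u,b=blob(t,BLUE,(285,172,313,205)); v,_=blob(s,BLUE,(300,160,320,182)); print("blue top",u,"scene",v,tri(t,u,s,v)); print(onz(t,b,.088).round(4).tolist())
g=cv2.cvtColor(t["color"],cv2.COLOR_BGR2GRAY)
for n,r in(("gL",(404,203,412,232)),("gR",(412,203,420,232))):
    try: u,_=blob(t,lambda H,S,V:(H>45)&(H<90)&(S>80),r); print(n,u)
    except Exception as e: print(n,"hidden")
o=np.hstack([cv2.resize(t["color"][190:250,385:445],(400,400),interpolation=cv2.INTER_CUBIC),cv2.resize(s["color"][218:278,355:415],(400,400),interpolation=cv2.INTER_CUBIC)])
cv2.imwrite("pics/tw2.png",o)
```

```text
t 11.8 pos [ 0.4844 -0.2569  0.1199] yaw y-axis -5.24 shift [ 0.0001 -0.0018  0.0979] turn [ 0.08 -0.1   0.06] q6 -2.01 F [ 0.5 -0.3 -0.2] w 0.499 g 0.0
blue top [296.77243057 186.53291203] scene [308.54780334 170.2428506 ] (array([0.55650789, 0.09574651, 0.08668309]), np.float64(0.0014847484591440983))
[[0.5427, 0.1062, 0.088], [0.5745, 0.1008, 0.088], [0.5714, 0.0842, 0.088], [0.5396, 0.0897, 0.088]]
gL [410.55055556 224.55925926]
gR [415.23040179 218.64742136]
```

View pics/tw2.png

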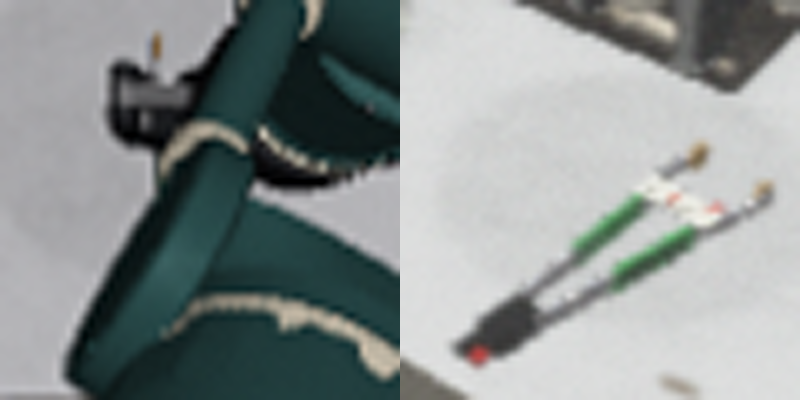

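jog_arm:
  deltas: [0, -0.0015, 0.03, 0, 0, 0, -0.1, 0, -0.0015, 0.06, 0, 0, 0, -0.1, 0, -0.0015, 0.08, 0, 0, 0, -0.1, 0, -0.0015, 0.09, 0, 0, 0, -0.1, 0, -0.0015, 0.092, 0, 0, 0, -0.1, 0, -0.0015, 0.092, 0, 0, 0, -0.1]

```text
time: 12.5
tool_pos: [0.4852, -0.26, 0.0295]
tcp_rot: [0.145, 3.137, -0.001]
wrist_force: [0.3, 0.1, -0.1]
width: 0.451
grip_force: 0.0
```

Run:
```python
from h import *
print(bot.tip_extent,[a for a in dir(bot) if a[0]!="_"])
plan((.484,-.2585,.020),np.radians(-5.3))
s=read_camera("scene")
p=np.array([.484,-.2585]);yaw=np.radians(-5.3);ex=np.array([np.cos(yaw),np.sin(yaw)])
o=cv2.resize(s["color"][213:278,350:420],None,fx=9,fy=9,interpolation=cv2.INTER_CUBIC)
cv2.imwrite("pics/tw3.png",o)
```

```text
0.017 ['MotionError', 'tip_extent']
t 12.5 pos [ 0.4852 -0.26    0.0295] yaw y-axis -5.28 shift [0.0014 0.0014 0.0095] turn [-0.03  0.06  0.02] q6 -2.02 F [ 0.3  0.1 -0.1] w 0.451 g 0.0
```

View pics/tw3.png

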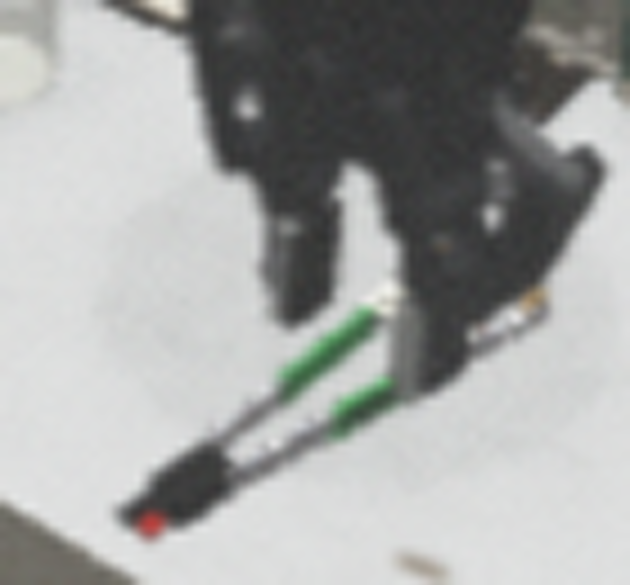

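The fingers straddle the green grips (tips at about (285,320) and (425,395) in the crop) and look centred. I'll descend the rest carefully, watching the force.

jog_arm:
  deltas: [0.0012, 0.0012, 0.002, 0, 0, 0, -0.2, 0.0012, 0.0012, 0.004, 0, 0, 0, -0.25, 0.0012, 0.0012, 0.006, 0, 0, 0, -0.25, 0.0012, 0.0012, 0.006, 0, 0, 0, -0.25, 0.0012, 0.0012, 0.006, 0, 0, 0, -0.25]
  squeeze: 20

```text
time: 13.05
tool_pos: [0.4833, -0.2588, 0.0228]
tcp_rot: [-0.146, -3.138, -0.0]
wrist_force: [0.4, -0.5, -0.4]
width: 0.372
grip_force: 0.0
```

jog_arm:
  deltas: [0, 0, 0.001, 0, 0, 0, -0.25, 0, 0, 0.002, 0, 0, 0, -0.25, 0, 0, 0.002, 0, 0, 0, -0.25, 0, 0, 0.002, 0, 0, 0, -0.25]

```text
time: 13.45
tool_pos: [0.4833, -0.2588, 0.0207]
tcp_rot: [-0.146, -3.138, -0.0]
wrist_force: [-0.3, -0.1, -0.5]
width: 0.375
grip_force: 0.0
```

jog_arm:
  deltas: [0, 0, 0, 0, 0, 0, -0.35, 0, 0, 0, 0, 0, 0, -0.4, 0, 0, 0, 0, 0, 0, -0.44, 0, 0, 0, 0, 0, 0, -0.48, 0, 0, 0, 0, 0, 0, -0.5, 0, 0, 0, 0, 0, 0, -0.5]
  squeeze: 20

```text
time: 14.05
tool_pos: [0.4837, -0.259, 0.0211]
tcp_rot: [0.146, 3.138, -0.001]
wrist_force: [-0.1, -0.1, 2.7]
width: 0.252
grip_force: 5.5
```

jog_arm:
  deltas: [0, 0, -0.005, 0, 0, 0, -0.5, 0, 0, -0.015, 0, 0, 0, -0.5, 0, 0, -0.035, 0, 0, 0, -0.5, 0, 0, -0.06, 0, 0, 0, -0.5, 0, 0, -0.085, 0, 0, 0, -0.5, 0, 0, -0.11, 0, 0, 0, -0.5, 0, 0, -0.11, 0, 0, 0, -0.5]

```text
time: 14.75
tool_pos: [0.4861, -0.2603, 0.1355]
tcp_rot: [0.145, 3.131, -0.006]
wrist_force: [0.6, -1.5, -0.1]
width: 0.25
grip_force: 4.5
```

Run:
```python
from h import *
plan((.45,.113,.13),np.radians(-10.4))
t=read_camera("top"); s=read_camera("scene")
for n,c in(("t",t),("s",s)):
    print(n,proj(c,[.5435,-.2645,.115]))
```

```text
t 14.75 pos [ 0.4861 -0.2603  0.1355] yaw y-axis -5.32 shift [0.0706 0.3684 0.0037] turn [-0.18  0.44  5.09] q6 -2.01 F [ 0.6 -1.5 -0.1] w 0.25 g 4.5
t [[421.322096   190.52569124]]
s [[408.06964501 211.22377379]]
```

jog_arm:
  deltas: [0.003, 0.015, 0, 0, 0, 0, -0.5, 0.008, 0.04, 0, 0, 0, 0.5, -0.5, 0.014, 0.075, 0, 0, 0, 1, -0.5, 0.021, 0.11, 0, 0, 0, 2, -0.5, 0.028, 0.145, 0, 0, 0, 2.5, -0.5, 0.035, 0.18, 0, 0, 0, 3, -0.5, 0.042, 0.215, 0, 0, 0, 3.5, -0.5, 0.049, 0.25, 0, 0, 0, 4, -0.5]

```text
time: 15.65
tool_pos: [0.4553, -0.0031, 0.1289]
tcp_rot: [-0.255, -3.127, -0.0]
wrist_force: [-0.0, 0.8, -1.1]
width: 0.25
grip_force: 4.5
```

jog_arm:
  deltas: [0.007, 0.033, 0, 0, 0, 0.5, -0.5, 0.012, 0.063, 0, 0, 0, 1, -0.5, 0.017, 0.088, 0, 0, 0, 1, -0.5, 0.02, 0.105, 0, 0, 0, 1, -0.5, 0.021, 0.112, 0, 0, 0, 1.1, -0.5, 0.021, 0.112, 0, 0, 0, 1.1, -0.5]

```text
time: 16.25
tool_pos: [0.4537, 0.1094, 0.1295]
tcp_rot: [-0.282, -3.126, 0.001]
wrist_force: [0.3, 0.1, 0.6]
width: 0.252
grip_force: 4.5
```

Run:
```python
from h import *
plan((.45,.113,.0667),np.radians(-10.4))
t=read_camera("top"); s=read_camera("scene")
BR=lambda H,S,V:(H>12)&(H<32)&(S>80)
st=readout.read_state()["tool_pos"]
p=st+np.array([.059,-.0108,-.015]); print("expected mid",p,proj(t,p),proj(s,p))
u=proj(s,p)[0].astype(int); v=proj(t,p)[0].astype(int)
o=np.hstack([cv2.resize(t["color"][v[1]-30:v[1]+30,v[0]-30:v[0]+30],(400,400),interpolation=cv2.INTER_CUBIC),cv2.resize(s["color"][u[1]-30:u[1]+30,u[0]-30:u[0]+30],(400,400),interpolation=cv2.INTER_CUBIC)])
cv2.imwrite("pics/fin1.png",o); print(u,v)
```

```text
t 16.25 pos [0.4537 0.1094 0.1295] yaw y-axis -10.31 shift [0.0042 0.003  0.0628] turn [-0.05 -0.14  0.09] q6 -1.21 F [0.3 0.1 0.6] w 0.252 g 4.5
expected mid [0.5133431  0.09744161 0.11498029] [[295.18989195 199.55841915]] [[297.93880951 167.29368193]]
[297 167] [295 199]
```

View pics/fin1.png

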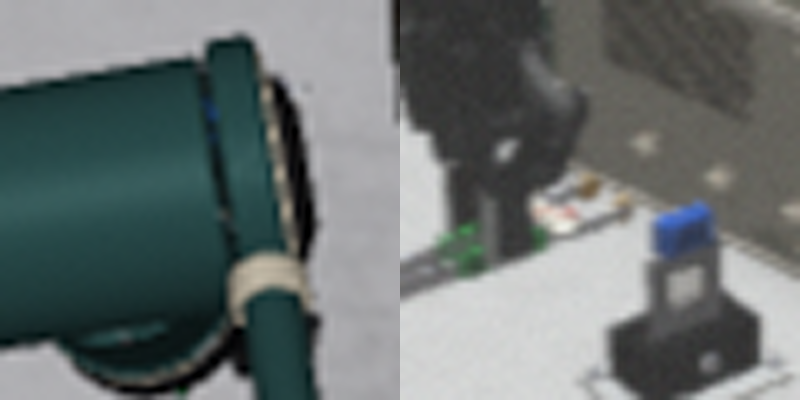

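I've now viewed 11 pictures, one over the limit of 10, so I'll work from numbers only. This view shows the discs held at scene (295.5,164.4) and (300.8,167.5), about where I expected them. I'll lower behind the plate and check before moving forward.

jog_arm:
  deltas: [0.004, 0.003, 0, 0, 0, 0, -0.5, 0.004, 0.003, 0.02, 0, 0, 0, -0.5, 0.004, 0.003, 0.04, 0, 0, 0, -0.5, 0.004, 0.003, 0.057, 0, 0, 0, -0.5, 0.004, 0.003, 0.063, 0, 0, 0, -0.5, 0.004, 0.003, 0.063, 0, 0, 0, -0.5, 0.004, 0.003, 0.063, 0, 0, 0, -0.5]

```text
time: 17.05
tool_pos: [0.4523, 0.1121, 0.0684]
tcp_rot: [0.286, 3.128, 0.0]
wrist_force: [-0.8, -0.4, 1.0]
width: 0.249
grip_force: 4.5
```

```bash
cat > w.py <<'E'
from h import *
plan((.4992,.1040,.0667),np.radians(-10.5))
s=read_camera("scene"); p=readout.read_state()["tool_pos"]+np.array([.059,-.0108,-.015])
yaw=np.radians(-10.5); ex=np.array([np.cos(yaw),np.sin(yaw),0]); ey=np.array([-ex[1],ex[0],0])
u=proj(s,p)[0]; print("pred mid",u.round(2),"pred discs",proj(s,[p+.0145*ey,p-.0145*ey]).round(2).tolist())
x0,y0=int(u[0])-14,int(u[1])-12; k=8
h=cv2.cvtColor(cv2.resize(s["color"][y0:y0+26,x0:x0+30],None,fx=k,fy=k,interpolation=cv2.INTER_CUBIC),cv2.COLOR_BGR2HSV)
m=((h[...,0]>10)&(h[...,0]<28)&(h[...,1]>90)).astype(np.uint8)
n,l,st,ce=cv2.connectedComponentsWithStats(m)
for i in range(1,n):
    if st[i,4]>40: print("brass",st[i,4]/k/k,((ce[i]+.5)/k-.5+[x0,y0]).round(2))
print("plate window pred (TCP frame .5582,.0932,.052)",proj(s,[.5582,.0932,.052]).round(2))
print("px per 10mm ex,ey,z",[((proj(s,p+d)-u)[0]).round(2).tolist() for d in(.01*ex,.01*ey,np.array([0,0,.01]))])
E
python3 w.py
```

```text
t 17.05 pos [0.4523 0.1121 0.0684] yaw y-axis -10.45 shift [-0.0476  0.0006  0.0017] turn [0.02 0.04 0.05] q6 -1.2 F [-0.8 -0.4  1. ] w 0.249 g 4.5
pred mid [297.28 184.77] pred discs [[294.54, 182.72], [300.05, 186.84]]
brass 1.5625 [294.38 182.08]
plate window pred (TCP frame .5582,.0932,.052) [[310.02 180.1 ]]
px per 10mm ex,ey,z [[2.74, -1.09], [-1.89, -1.42], [-0.11, -2.83]]
```

jog_arm:
  deltas: [-0.004, 0.0006, 0.0015, 0, 0, 0, -0.5, -0.011, 0.0006, 0.0015, 0, 0, 0, -0.5, -0.018, 0.0006, 0.0015, 0, 0, 0, -0.5, -0.025, 0.0006, 0.0015, 0, 0, 0, -0.5, -0.032, 0.0006, 0.0015, 0, 0, 0, -0.5, -0.039, 0.0006, 0.0015, 0, 0, 0, -0.5, -0.045, 0.0006, 0.0015, 0, 0, 0, -0.5, -0.0476, 0.0006, 0.0015, 0, 0, 0, -0.5]

```text
time: 17.9
tool_pos: [0.4995, 0.1041, 0.0663]
tcp_rot: [0.286, 3.128, 0.0]
wrist_force: [0.2, 0.7, -1.1]
width: 0.252
grip_force: 4.5
```

jog_arm:
  deltas: [0, 0, 0, 0, 0, 0, -0.5, 0, 0, 0, 0, 0, 0, -0.5, 0, 0, 0, 0, 0, 0, -0.5]

```text
time: 18.2
tool_pos: [0.4983, 0.1043, 0.0661]
tcp_rot: [-0.285, -3.128, 0.0]
wrist_force: [0.8, -0.4, -0.0]
width: 0.251
grip_force: 4.5
```

```bash
python3 w.py
python3 - <<'E'
from h import *
s=read_camera("scene"); print(cv2.cvtColor(s["color"],cv2.COLOR_BGR2GRAY)[172:188,300:320])
h=cv2.cvtColor(s["color"],cv2.COLOR_BGR2HSV); print(h[172:188,300:320,1]); print(h[172:188,300:320,0])
E
```

```text
t 18.2 pos [0.4983 0.1043 0.0661] yaw y-axis -10.41 shift [-0.001  -0.0001 -0.0006] turn [-0.01 -0.03  0.09] q6 -1.23 F [ 0.8 -0.4 -0. ] w 0.251 g 4.5
pred mid [309.76 180.41] pred discs [[306.98, 178.42], [312.57, 182.42]]
plate window pred (TCP frame .5582,.0932,.052) [[310.02 180.1 ]]
px per 10mm ex,ey,z [[2.66, -1.06], [-1.92, -1.37], [-0.06, -2.8]]
[[ 54  57  57  60  61  54  58  67  66  62  64  62  63  77 101 140 138 116
  105 103]
 [ 57  53  57  59  58  53  62  68  64  63  62  63  68  72  89 125 145 154
  146 128]
 [ 56  52  58  56  56  58  66  67  68  71  68  70  77  81  94 163 187 170
  145 141]
 [ 54  54  54  57  58  75  77  73  74  82  83  80  76  81  97 169 202 198
  192 165]
 [ 58  59  59  56  61  79  87  82  84  88  89  91  83  79  99 171 202 204
  203 196]
 [ 59  59  59  58  70  80  85  84  97 110 138 143 112  83 100 177 204 206
  209 205]
 [ 63  60  62  76  86  81  82 109 135 147 160 153 115  86 100 171 203 207
  207 205]
 [110 108  96  98  91  85  78 119 147 156 160 154 121  94  97 171 204 209
  210 212]
 [171 166 155 139 107  86  86 129 157 160 156 138 107 104 104 12
[... 2638 characters left out ...]
  90  60
   90  60]
 [ 23  23  30 120   0 158  15   8  20  20  17  18  18  18  15  60  60  90
   90  70]
 [  9  17  30  15   5 179   3  18  23  23  20  13  21  16  12  90  90  90
   90  70]
 [  6  12  26   8   3   1   0  18   0  30   0  15  16   8  30   0 150  60
   70  60]
 [ 23  27  30  24  23  18  20  30 170 165 120  12  23  15 150   0 150  90
   90  90]
 [ 61  58  36  30  30  25  23  15 150 105  20   0  60  30 165  60  90 105
   96 120]
 [ 64  62  48  23  38 150 150  60 150  30 120  15   0  90 165  30  90 120
   90   0]
 [ 64  65  60 120   0   0   0  60   0  50 150   0 110  90  15  20  60 120
   15  30]
 [ 67  65  75 120   0  75   0  90 150 150 120  90   0  90 120  90  30  30
  100  20]]
```

jog_arm:
  deltas: [0, 0, 0.001, 0, 0, 0, -0.52, 0, 0, 0.001, 0, 0, 0, -0.54, 0, 0, 0.001, 0, 0, 0, -0.56, 0, 0, 0.001, 0, 0, 0, -0.58, 0, 0, 0.001, 0, 0, 0, -0.6, 0, 0, 0.001, 0, 0, 0, -0.61, 0, 0, 0.001, 0, 0, 0, -0.61, 0, 0, 0.001, 0, 0, 0, -0.61]

```text
time: 19.1
tool_pos: [0.4987, 0.1042, 0.0653]
tcp_rot: [0.285, 3.129, 0.0]
wrist_force: [-0.2, -0.4, -0.1]
width: 0.196
grip_force: 6.6
```

Run:
```python
from h import *
plan((.4992,.1040,.0651),np.radians(-10.5))
print([ (round(readout.read_state()["grip_force"],2),round(readout.read_state()["width"],4)) for _ in range(3)])
```

```text
t 19.1 pos [0.4987 0.1042 0.0653] yaw y-axis -10.42 shift [-0.0005 -0.0002  0.0002] turn [0.   0.   0.08] q6 -1.23 F [-0.2 -0.4 -0.1] w 0.196 g 6.6
[(6.56, 0.1962), (6.56, 0.1962), (6.56, 0.1962)]
```

jog_arm:
  deltas: [0, 0, 0, 0, 0, 0, -0.63, 0, 0, 0, 0, 0, 0, -0.63, 0, 0, 0, 0, 0, 0, -0.63, 0, 0, 0, 0, 0, 0, -0.63, 0, 0, 0, 0, 0, 0, -0.63, 0, 0, 0, 0, 0, 0, -0.63, 0, 0, 0, 0, 0, 0, -0.63, 0, 0, 0, 0, 0, 0, -0.63]

```text
time: 19.9
tool_pos: [0.4987, 0.1043, 0.0653]
tcp_rot: [0.285, 3.129, -0.0]
wrist_force: [-0.3, -1.3, -1.3]
width: 0.185
grip_force: 7.0
```

Run:
```python
from h import *
plan((.4992,.1040,.0651),np.radians(-10.5))
s=read_camera("scene")
g=s["color"].astype(int)[174:188,304:318]
h=cv2.cvtColor(s["color"],cv2.COLOR_BGR2HSV)
print(h[174:187,304:318,1]); print(cv2.cvtColor(s["color"],cv2.COLOR_BGR2GRAY)[174:187,304:318])
# red pointer and red mark on scale: redness map
r=g[...,2]-np.maximum(g[...,0],g[...,1]); R2=s["color"].astype(int)[176:192,288:310]; print((R2[...,2]-np.maximum(R2[...,0],R2[...,1])))
```

```text
t 19.9 pos [0.4987 0.1043 0.0653] yaw y-axis -10.41 shift [-0.0005 -0.0002  0.0002] turn [-0.    0.    0.09] q6 -1.23 F [-0.3 -1.3 -1.3] w 0.185 g 7.0
[[  9  58 110 120 123 104  88  55  21  12   5   3   0   5]
 [  8  24  61  95  75  41  20  12   6   3   0   3   3   3]
 [  8   9  14  27  11   3   3   6   6   3   5   3   3   1]
 [  7   0   3  12  27  23  11  11   9   6   2   4   0   2]
 [  3   6  12  35  34  31  18  15  16   6   2   3   2   4]
 [  2   3   3  33  34  41  54  61  55  19   3   3   3   1]
 [ 15  15   6  23  30  38  70  70  60  32   3   4   1   1]
 [ 86  55  14   8  12  13  10  15  15   3   9   6   2   4]
 [ 70  23   2   4   6   4   4  20  29  12   3   7   0   0]
 [ 19  12   2   2   2   7   3   8   9   3   6   8   8   8]
 [  9   7   7   2   6   6   0   3   0   3   3   0   8   0]
 [  8  10   7   5   3   6   6   7  11   8   4   8   9   0]
 [  8   7   3   0   6   7   7   8   9   0   4   5   5   9]]
[[ 56  67  69  75  61  69  77  78  79  82  96 160 187 167]
 [ 64  98  93  79  72  77  84  82  82  81  96 172 200 197]
 [ 64  83  85  78  87  89  83  91  82  78  97 171 203 206]
 [ 7
[... 1375 characters left out ...]
5 -18  -6  -1   1   0  -1   0
    0  -1  -1   1]
 [-20 -56 -54 -25  -8  -2  -1  -4  -2  -3  -5 -17 -23  -8  -1   1  -1  -1
    0   1   0   1]
 [-35 -37 -31 -21  -6  -3   0  -1  -1  -2  -4 -15 -26 -14  -2   0   0   0
    1   0   1  -2]
 [-35 -39 -45 -38 -13  -2   1  -3  -1  -1  -3 -12 -17  -9  -2  -1  -2   0
   -1   2   0   0]
 [-28 -44 -40 -20  -6   0  -2  -1   0  -3   0  -2  -3  -1   0   1   0   0
   -1  -1  -1   0]
 [-14 -29 -30 -19  -9  -4  -2  -1   0  -1  -2  -1   0  -2  -1  -1  -2  -3
    0  -2   2   0]
 [-14 -29 -25 -14 -10  -5  -1  -3  -1  -2  -2  -1  -1   1   0  -1  -2   0
    0   0  -1  -1]
 [-13 -24 -21  -8  -3  -2  -2   0  -1  -2  -2   2   1   3   1  -1   0  -3
   -1   2  -1  -2]]
```

Grip force is 7.0 N, the red pointer and mark have merged, and the discs straddle the window centre. Now holding.

jog_arm:
  deltas: [0, 0, 0, 0, 0, 0, -0.63, 0, 0, 0, 0, 0, 0, -0.63, 0, 0, 0, 0, 0, 0, -0.63, 0, 0, 0, 0, 0, 0, -0.63, 0, 0, 0, 0, 0, 0, -0.63, 0, 0, 0, 0, 0, 0, -0.63, 0, 0, 0, 0, 0, 0, -0.63, 0, 0, 0, 0, 0, 0, -0.63]

```text
time: 20.75
tool_pos: [0.4987, 0.1042, 0.0653]
tcp_rot: [0.285, 3.129, -0.0]
wrist_force: [-0.2, 0.6, 0.2]
width: 0.183
grip_force: 7.0
```

jog_arm:
  deltas: [0, 0, 0, 0, 0, 0, -0.63, 0, 0, 0, 0, 0, 0, -0.63, 0, 0, 0, 0, 0, 0, -0.63, 0, 0, 0, 0, 0, 0, -0.63, 0, 0, 0, 0, 0, 0, -0.63, 0, 0, 0, 0, 0, 0, -0.63, 0, 0, 0, 0, 0, 0, -0.63, 0, 0, 0, 0, 0, 0, -0.63]

```text
time: 21.55
tool_pos: [0.4987, 0.1043, 0.0653]
tcp_rot: [0.285, 3.129, 0.0]
wrist_force: [0.2, 0.2, -1.4]
width: 0.188
grip_force: 7.0
```

jog_arm:
  deltas: [0, 0, 0, 0, 0, 0, -0.63, 0, 0, 0, 0, 0, 0, -0.63, 0, 0, 0, 0, 0, 0, -0.63, 0, 0, 0, 0, 0, 0, -0.63, 0, 0, 0, 0, 0, 0, -0.63, 0, 0, 0, 0, 0, 0, -0.63, 0, 0, 0, 0, 0, 0, -0.63, 0, 0, 0, 0, 0, 0, -0.63]

```text
time: 22.35
tool_pos: [0.4987, 0.1042, 0.0653]
tcp_rot: [-0.285, -3.129, 0.0]
wrist_force: [0.4, -0.5, -0.5]
width: 0.191
grip_force: 7.0
```

jog_arm:
  deltas: [0, 0, 0, 0, 0, 0, -0.63, 0, 0, 0, 0, 0, 0, -0.63, 0, 0, 0, 0, 0, 0, -0.63, 0, 0, 0, 0, 0, 0, -0.63, 0, 0, 0, 0, 0, 0, -0.63, 0, 0, 0, 0, 0, 0, -0.63, 0, 0, 0, 0, 0, 0, -0.63, 0, 0, 0, 0, 0, 0, -0.63]

```text
time: 23.15
tool_pos: [0.4987, 0.1042, 0.0653]
tcp_rot: [-0.285, -3.129, 0.0]
wrist_force: [0.3, 0.2, -0.1]
width: 0.19
grip_force: 7.0
```

jog_arm:
  deltas: [0, 0, 0, 0, 0, 0, -0.63, 0, 0, 0, 0, 0, 0, -0.63, 0, 0, 0, 0, 0, 0, -0.63, 0, 0, 0, 0, 0, 0, -0.63]

```text
time: 23.55
tool_pos: [0.4987, 0.1043, 0.0653]
tcp_rot: [-0.285, -3.129, 0.0]
wrist_force: [0.3, 0.4, -0.7]
width: 0.186
grip_force: 7.0
```

```bash
python3 -c "
from h import *
from workcell import finish_job
plan((.4992,.1040,.0651),np.radians(-10.5))
print(finish_job())"
```

```text
t 23.55 pos [0.4987 0.1043 0.0653] yaw y-axis -10.41 shift [-0.0005 -0.0002  0.0002] turn [-0.   -0.    0.09] q6 -1.23 F [ 0.3  0.4 -0.7] w 0.186 g 7.0
the job is handed in; nothing more can be done
None
```

I handed the job in at 23.6 s, with no verdict returned: the blue carrier is seated in the slot and released, and the tweezers are still held round its window at 7.0 N (the 12 mm mark), steady for over 3.5 s; I viewed 11 pictures, one over the limit of 10.

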